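# Load the analyser's sample rack from the bottle tray and stack the emptied tray

### The arm

A 6-joint arm with a two-finger parallel gripper is mounted at the origin on the work surface. World frame = base frame: x ahead of the robot, y to its left, z up, the work surface at z = 0. Lengths are in m, angles in rad, forces in N, time in s.
With the tool pointing down it reaches from about 0.375 to 0.9 m from the base axis. Payload 3.1 kg.
Tool frame: the origin (TCP) lies on the centre line of the jaws, within the pads' length; the fingertips stand ahead of it and the grasp point (between the pads) lies 3 mm ahead of it (robot.tip_reach is the z of the fingertips in the tool frame, in m); z points along the fingers, y is the line along which they close (so a half turn about z gives the same grasp; the last joint's range is limited). The gripper opens to 87 mm and grips with 3 to 60 N. Pads are 19 mm wide; open, the fingers measure 117 mm over their backs; the gripper's body (75 mm by 190 mm) begins 51 mm behind the grasp point.
Start: joints at [0.957, 0.527, 1.433, -0, 1.181, -0.178], TCP at [0.264, 0.567, 0.245] pointing down, gripper open.
Joint ranges: [-3.08, 3.08], [-0.75, 2.2], [0.22, 2.44], [-1.43, 4.57], [0, 2.65], [-2.85, 2.85]. Speed limits (rad/s): [2.79, 2.79, 3.14, 3.14, 3.14, 3.14].

### API

Orientations are given as a unit quaternion [x, y, z, w].
In Python, from rig import sensors, eyes, ticket, robot gives the robot as it stands.
- The arm moves only by the tool drive_tool, never from a script. Its argument "deltas" is a list that holds one entry, the list of rows, each a list of 6 numbers: the shift along the tool's x, y, z in mm, then the turn, a rotation vector about the tool's x, y, z in rad. A call has 1 to 8 rows; each row shifts and turns the commanded pose from where the row before left it, along the tool's axes as they then stand; what a row does not reach is not made up. A row lasts 1/12 s, in which the tool goes at most 41.7 mm and 7.16 degrees, less where a joint would pass 70% of its speed; a pose out of reach is approached as far as the arm can. A call is refused whole if a number of a shift passes 41.7 or a number of a turn 0.125, either way. A call with a gripper value outside its range is refused whole. "gripper" is the opening in per cent of the stroke, from 0 (shut) to 100 (fully open), set as the call begins (left out, the last holds). The fingers move at their own pace and stop on an object; "squeeze" is the grip in N (left out, the last holds). Time passes only in rows, so rows that do not move let the fingers close. It gives the time, the measured TCP pose, the force, the opening and the grip force at its end, in the units of the state.
- sensors.get_obs(): the state, without advancing time (a new reading comes with each control period).
- eyes.camera(name): name is "side" or "top"; returns a dict with "img" (384x512x3 uint8, red, green, blue), "fov_y" (degrees; the focal length in pixels is half the picture's height over the tangent of half this angle, whatever the lens; pixels are square), "cx", "cy" (the principal point, pixels), "xyz" and "attitude" of the camera in the world. Camera axes: x right, y up, looking along -z (the intrinsics and any distortion apply to the point x, -y, -z); pixel columns grow to the right and rows downward; lengths in m; the calibration is good to about 2 mm. A picture is of the moment at which its call begins. There is no depth.
- ticket.hand_in(): hands the job in; it is judged then, once.
The state is a dict: "time": time; "q": joint angles; "joint_velocities": joint speeds; "joint_torque": joint torques, N m; "position": TCP position; "tool_rot": TCP orientation; "ft_force": force on the tool from outside, world axes, zero at the start; "moment": the same for the moment, N m; "grip_width": finger opening in m; "grip_force": force on a finger pad.
Only numpy, scipy, OpenCV 4.12 (cv2) and the standard library are available. Lean on these libraries where they do the work, as an engineer would, in place of code of your own. Each camera call takes 0.05 s, during which the arm holds its last target. There are 200 camera calls.

### The job

The standard already stands in the first place of the metal sample rack, next to the handle: set the three bottles of the blue tray into the places after it, one to a place, in the same order as in the tray (the bottle nearest the tray's white label goes next to the standard, and so on away from the handle). Stack the emptied tray squarely, right side up, on the other, empty blue tray; it may lie either way round. Keep the bottles upright, set everything down gently without dropping it, and leave the jar and the yellow tip box where they are.

Things in the scene. Friction and masses are not known exactly. Their poses are not given: they have to be found in the camera images.
- rack: loose metal rack, any yaw, 4 places in a row: dark base plate 218 x 60 mm, 4 mm thick; end plates 30 mm tall; places 49 x 50 mm bounded by rails, tops 24 mm up. Black handle, 68 mm tall, at one end. Origin: centre of underside; z up, x along the row, handle at x = -111 mm; place centres at x = -79.5 (first), -26.5, 26.5, 79.5 mm; a standing bottle's centre is 51 mm above the origin.
- tray: loose blue tray, any yaw: 215 x 56 mm, 24 mm tall, 130 g, floor 4 mm; 4 cells 50 x 50 mm in a row; flat rim and underside, liftable by pinching its 56 mm width at mid-length. A ledge with a white label sticks out 19 mm at one end. Origin: centre of underside; z up, x along the row, label at -x. It holds the samples in the cells at x = -79.5, -26.5, 26.5 mm.
- empty_tray: loose blue tray, any yaw: 215 x 56 mm, 24 mm tall, 130 g, floor 4 mm; 4 cells 50 x 50 mm in a row; flat rim and underside, liftable by pinching its 56 mm width at mid-length. A ledge with a white label sticks out 19 mm at one end. Origin: centre of underside; z up, x along the row, label at -x. The empty one; the other stacks on it, origin 24 mm higher.
- standard_center (a point): white sample bottle, red screw cap, all alike: body 34 mm in diameter, straight up to 66 mm above the foot, 94 mm tall with cap, about 75 g. This point: its centre, 47 mm above its foot; z up its axis, yaw means nothing. This is the standard, in the first place of the metal rack, next to the handle: it stays there.
- sample1_center (a point): white sample bottle, red screw cap, all alike: body 34 mm in diameter, straight up to 66 mm above the foot, 94 mm tall with cap, about 75 g. This point: its centre, 47 mm above its foot; z up its axis, yaw means nothing. First sample: in the tray's cell nearest the label end; for the rack's second place.
- sample2_center (a point): white sample bottle, red screw cap, all alike: body 34 mm in diameter, straight up to 66 mm above the foot, 94 mm tall with cap, about 75 g. This point: its centre, 47 mm above its foot; z up its axis, yaw means nothing. Second sample: in the tray's second cell from the label end; for the rack's third place.
- sample3_center (a point): white sample bottle, red screw cap, all alike: body 34 mm in diameter, straight up to 66 mm above the foot, 94 mm tall with cap, about 75 g. This point: its centre, 47 mm above its foot; z up its axis, yaw means nothing. Third sample: in the tray's third cell from the label end; for the rack's fourth place, farthest from the handle.
- jar: bystander: glass jar with an aluminium foil top, 76 mm in diameter, 116 mm tall, beyond the work. Origin: centre of its underside.
- tip_box: bystander: closed yellow pipette-tip box with a clear lid, 86 x 124 mm, 68 mm tall, beyond the work. Origin: centre of its underside.

How it is judged:
At the end, for the whole second after the job is handed in: Standard, samples 1, 2, 3 upright (0.1 rad) on the floor of rack places 1 to 4 (13 mm of each centre along and across, 5 mm in height); the tray flat on the empty one (12 mm along and across, 4 mm in height, 0.12 rad, either way round); rack and lower tray flat on the bench; all at rest (x of standard_center in the frame of rack between -0.0925 and -0.0665 m and y of standard_center in the frame of rack between -0.013 and 0.013 m and z of standard_center in the frame of rack between 0.046 and 0.056 m and angle between each of standard_center, sample1_center, sample2_center, sample3_center's own z axis and vertical below 0.1 rad and linear speed of each of standard, sample1, sample2, sample3, tray below 0.03 m/s and x of sample1_center in the frame of rack between -0.0395 and -0.0135 m and y of sample1_center in the frame of rack between -0.013 and 0.013 m and z of sample1_center in the frame of rack between 0.046 and 0.056 m and x of sample2_center in the frame of rack between 0.0135 and 0.0395 m and y of sample2_center in the frame of rack between -0.013 and 0.013 m and z of sample2_center in the frame of rack between 0.046 and 0.056 m and x of sample3_center in the frame of rack between 0.0665 and 0.0925 m and y of sample3_center in the frame of rack between -0.013 and 0.013 m and z of sample3_center in the frame of rack between 0.046 and 0.056 m and x of tray in the frame of empty_tray between -0.012 and 0.012 m and y of tray in the frame of empty_tray between -0.012 and 0.012 m and z of tray in the frame of empty_tray between 0.02 and 0.028 m and angle between the x axis of tray and the x axis of empty_tray, either way round below 0.12 rad and angle between each of tray, empty_tray, rack's own z axis and vertical below 0.06 rad and height (world z) of each of empty_tray, rack below 0.006 m); the robot touches nothing.
It fails at once if a bottle is tipped over (leans by more than about 35 degrees) (angle between any of standard_center, sample1_center, sample2_center, sample3_center's own z axis and vertical above 0.6 rad).
It fails at once if a bottle is dropped into its place instead of being set down (faster than 0.75 m/s within 12 mm of the floor of a place) ((height (world z) of standard_center below 0.063 m and linear speed of standard above 0.75 m/s) or (height (world z) of sample1_center below 0.063 m and linear speed of sample1 above 0.75 m/s) or (height (world z) of sample2_center below 0.063 m and linear speed of sample2 above 0.75 m/s) or (height (world z) of sample3_center below 0.063 m and linear speed of sample3 above 0.75 m/s)).
It fails at once if the tray is dropped onto the other (faster than 0.75 m/s within 12 mm of it) (height (world z) of tray below 0.036 m and linear speed of tray above 0.75 m/s).
It fails at once if the jar or the tip box is pushed away by more than 30 mm or tipped (distance of any of jar, tip_box from where it was at the start of the episode above 0.03 m or angle between any of jar, tip_box's own z axis and vertical above 0.4 rad).
It also fails if it takes over 115 s, if anything falls off the work surface, if the arm or the gripper's body presses on something with over 40 N, if the wrist force passes 120 N, or if a joint passes its speed limit or range.

## Working session

There is one attempt and no reset: what is moved stays moved. The work goes in short steps, Python scripts to look and compute and a tool call to move; the robot and the scene stay as the last step left them, time stands still between calls to the robot, and variables do not carry over. Pictures are saved under pics/ and viewed, at most 14 in all, crops included, and the job is handed in when it is done.

Besides the shell and the picture viewer there is one more tool, called after "Call:" as name(argument=value, ...), one argument or row to a line, values as JSON. drive_tool: Moves the arm, as the interface text tells. Its arguments: {"type":"object","properties":{"deltas":{"type":"array"},"gripper":{"type":"number"},"squeeze":{"type":"number"}},"required":["deltas"]}

```bash
mkdir -p pics; ls; cat > h.py <<'E'
import numpy as np, cv2
from scipy.spatial.transform import Rotation as R
from rig import sensors, eyes, ticket, robot
E
python3 - <<'E'
from h import *
for n in ("top","side"):
    c=eyes.camera(n); print({k:v for k,v in c.items() if k!="img"})
    cv2.imwrite(f"pics/{n}0.png",c["img"][:,:,::-1])
o=sensors.get_obs();print(o, robot.tip_reach)
E
```

```text
pics
{'fov_y': 53.71138749836446, 'cx': 252.94016380049663, 'cy': 185.82040884017522, 'xyz': array([ 0.35548673, -0.00568306,  1.13260323]), 'attitude': array([-0.06656768,  0.07248675,  0.7127381 , -0.69449177])}
{'fov_y': 42.45660833490748, 'cx': 250.0033790585228, 'cy': 191.6055476008384, 'xyz': array([ 0.17708868, -0.81687617,  0.91305883]), 'attitude': array([ 0.38604317, -0.0926902 , -0.2086447 ,  0.89378218])}
{'time': 0.1, 'q': array([ 9.56497000e-01,  5.28372500e-01,  1.43380063e+00, -8.48439132e-06,
        1.18142429e+00, -1.78529665e-01]), 'joint_velocities': array([ 0.00294667, -0.00329796, -0.0006396 ,  0.0003755 , -0.00046194,
        0.00051639]), 'joint_torque': array([-5.62568239e-04, -4.40989280e+01, -1.77148694e+01,  6.34425762e-02,
        5.34704479e-02, -4.16638568e-05]), 'position': array([0.26343595, 0.56606451, 0.24366148]), 'tool_rot': array([ 2.16163264e-01,  9.76356717e-01, -9.26162695e-04, -3.83414012e-04]), 'ft_force': array([0.03055579, 0.45399036, 0.58358674]), 'moment': array([ 0.03943345, -0.01942958, -0.01329762]), 'grip_force': 0.0, 'grip_width': 0.08713803517345729} 0.022
```

View pics/top0.png

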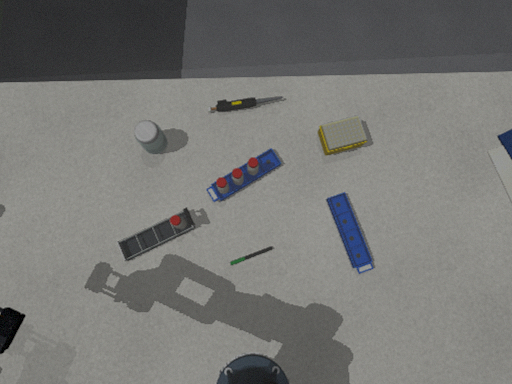

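View pics/side0.png

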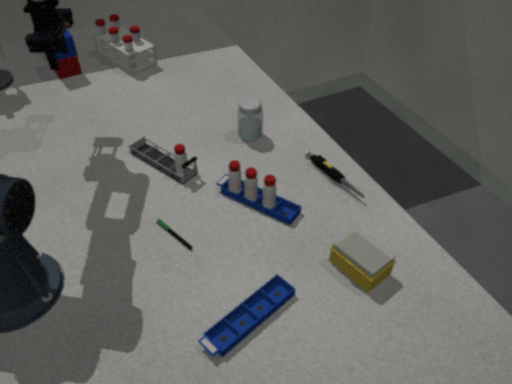

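Top view: rack on the left (standard at (177,220)), the full tray at (245,175) with its label at the left end (213,193), the empty tray at (350,232) with its label at the bottom (364,267), the jar at (150,135) and the tip box at (343,135). The side view agrees.

```bash
cat >> h.py <<'E'
def ray(c,uv):
    uv=np.atleast_2d(uv).astype(float); f=c["img"].shape[0]/2/np.tan(np.radians(c["fov_y"])/2)
    d=np.c_[(uv[:,0]-c["cx"])/f,-(uv[:,1]-c["cy"])/f,-np.ones(len(uv))]
    return R.from_quat(c["attitude"]).apply(d)
def plane(c,uv,z):
    d=ray(c,uv); o=np.array(c["xyz"]); return (o+d*((z-o[2])/d[:,2])[:,None])[:,:2]
def tri(c1,u1,c2,u2):
    d1,d2=ray(c1,u1)[0],ray(c2,u2)[0]; o1,o2=np.array(c1["xyz"]),np.array(c2["xyz"])
    s=np.linalg.lstsq(np.c_[d1,-d2],o2-o1,rcond=None)[0]
    a,b=o1+s[0]*d1,o2+s[1]*d2; return (a+b)/2,np.linalg.norm(a-b)
def blobs(m,amin):
    n,_,st,ce=cv2.connectedComponentsWithStats(m.astype(np.uint8)); return [(ce[i],st[i]) for i in range(1,n) if st[i][4]>=amin]
def masks(c):
    i=c["img"].astype(int); r,g,b=i[...,0],i[...,1],i[...,2]
    return dict(red=(r>90)&(r>2*g)&(r>2*b), blue=(b>60)&(b>1.6*r)&(b>1.25*g))
E
python3 - <<'E'
from h import *
C={n:eyes.camera(n) for n in ("top","side")}
np.set_printoptions(precision=4,suppress=True)
for n,c in C.items():
    m=masks(c)
    print(n,"red",[(b[0].round(1),b[1][4],plane(c,b[0],.087)[0]) for b in blobs(m["red"],15)])
    for z in (.024,):
      k,l=cv2.connectedComponents(m["blue"].astype(np.uint8))
      for i in range(1,k):
        p=np.argwhere(l==i)[:,::-1]
        if len(p)<300: continue
        w=plane(c,p,z)*1000; r=cv2.minAreaRect(w.astype(np.float32)); print("blue",len(p),p.mean(0),r, cv2.boxPoints(r).tolist())
c=C["top"]["img"][:,:,::-1]
a=cv2.resize(c[140:265,110:290],None,fx=4.4,fy=4.4,interpolation=cv2.INTER_CUBIC)
cv2.imwrite("pics/crop1.png",a)
s=C["side"]["img"][:,:,::-1]
cv2.imwrite("pics/crop2.png",cv2.resize(s[130:225,120:310],None,fx=4,fy=4,interpolation=cv2.INTER_CUBIC))
E
```

```text
top red [(array([252.5, 162.1]), np.int32(68), array([ 0.6328, -0.0179])), (array([236.7, 172.8]), np.int32(69), array([0.6026, 0.0277])), (array([221., 182.]), np.int32(69), array([0.5773, 0.0724])), (array([174.9, 219.8]), np.int32(75), array([0.4738, 0.2006]))]
blue 827 [249.3482 173.3918] ((609.7432250976562, 9.106857299804688), (58.622589111328125, 232.79222106933594), 30.47313690185547) [[525.4523315429688, 94.56006622314453], [643.5092163085938, -106.07587432861328], [694.0341186523438, -76.34635162353516], [575.9772338867188, 124.28958892822266]]
blue 1500 [349.5187 231.0767] ((431.7541809082031, -296.65423583984375), (232.6979217529297, 59.741294860839844), 17.609634399414062) [[311.8205871582031, -303.3824157714844], [329.8941345214844, -360.3241882324219], [551.687744140625, -289.9260559082031], [533.6142578125, -232.98428344726562]]
side red [(array([112.7,  28.5]), np.int32(29), array([0.5059, 0.9961])), (array([133.9,  27.4]), np.int32(29), array([0.5801, 0.97  ])), (array([127. ,  36.7]), np.int32(27), array([0.5351, 0.9066])), (array([178.8, 147. ]), np.int32(41), array([0.477 , 0.2108])), (array([233.9, 163.6]), np.int32(45), array([0.581 , 0.0824])), (array([250.6, 170.9]), np.int32(49), array([0.607 , 0.0376])), (array([269.3, 178.2]), np.int32(52), array([ 0.6366, -0.0084]))]
blue 974 [265.2885 204.2957] ((605.8859252929688, 0.659637451171875), (72.3366928100586, 237.3622283935547), 30.492385864257812) [[514.4981689453125, 84.57406616210938], [634.94140625, -119.96015930175781], [697.273681640625, -83.25479125976562], [576.8304443359375, 121.27943420410156]]
blue 2285 [248.1453 314.5221] ((433.78692626953125, -303.2786865234375), (233.09652709960938, 63.14231491088867), 17.440189361572266) [[313.1341552734375, -308.08953857421875], [332.05853271484375, -368.3292236328125], [554.439697265625, -298.46783447265625], [535.5153198242188, -238.2281494140625]]
```

View pics/crop1.png

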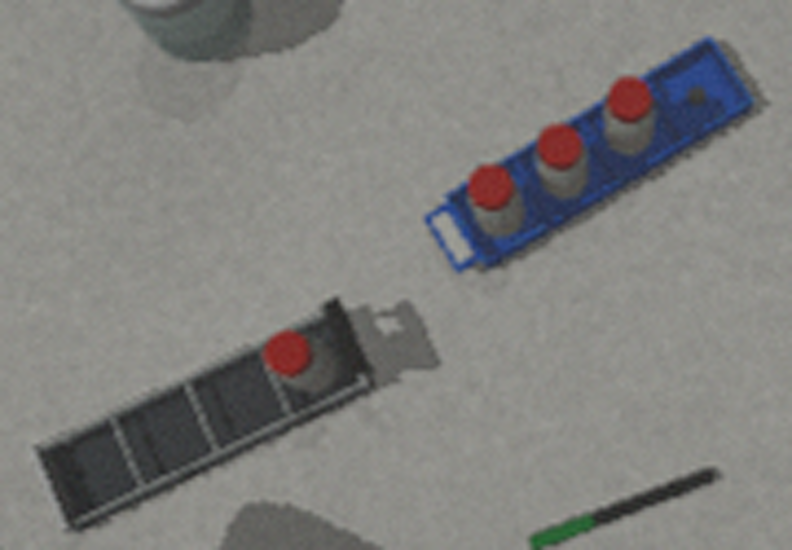

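Top crop: rack rails and white dividers are clear (divider lines at about (113,418)-(143,485), (190,385)-(218,448), left end corners (38,447),(75,528)); three caps at (490,187),(560,147),(630,98). Next, the side crop.

View pics/crop2.png

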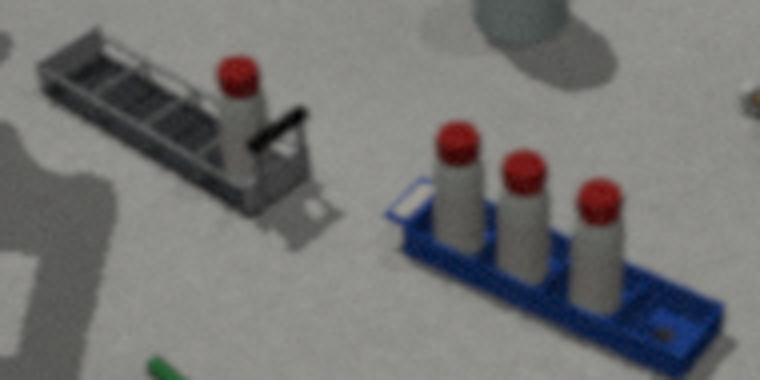

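```bash
python3 - <<'E'
from h import *
np.set_printoptions(precision=4,suppress=True)
T,S=eyes.camera("top"),eyes.camera("side")
t=lambda a:np.array(a)/4.4+[110,140]-.4
s=lambda a:np.array(a)/4+[120,130]-.4
tr=[b[0] for b in blobs(masks(T)["red"],15)][::-1]; sr=[b[0] for b in blobs(masks(S)["red"],15) if b[0][1]>100]
P=[tri(T,a,S,b) for a,b in zip(tr,sr)]
for p in P: print("cap",p)
P=np.array([p[0] for p in P]); d=P[3]-P[1]; print("tray yaw dir -x->+x",np.arctan2(d[1],d[0]),np.linalg.norm(d))
D=[([113,418],[143,485]),([190,385],[218,448])]
for a,b in D: print("div",plane(T,t([a,b]),.024), plane(T,t([a,b]),.024).mean(0))
print("left end",plane(T,t([[38,447],[75,528]]),.03)); print("right",plane(T,t([[335,303],[368,382]]),.03))
print("side left end",plane(S,s([[45,70],[98,33]]),.03),"div",plane(S,s([[92,92],[132,70],[140,122],[185,97]]),.024))
print("tri mid div",tri(T,t([204,416]),S,s([163,110])))
print("empty tray label mask")
E
```

```text
cap (array([0.473 , 0.1985, 0.0969]), np.float64(0.0007702725717421478))
cap (array([0.5757, 0.0714, 0.0971]), np.float64(0.0007745652513968912))
cap (array([0.601 , 0.0272, 0.0969]), np.float64(0.0014416032346503667))
cap (array([ 0.6307, -0.0181,  0.0967]), np.float64(0.0009155309185476614))
tray yaw dir -x->+x -1.0195071468636683 0.10504343768430094
div [[0.441  0.3272]
 [0.3968 0.3061]] [0.4189 0.3166]
div [[0.4614 0.277 ]
 [0.4195 0.2576]] [0.4405 0.2673]
left end [[0.4229 0.3736]
 [0.3702 0.3475]]
right [[0.5128 0.1806]
 [0.4597 0.1584]]
side left end [[0.3735 0.3419]
 [0.4212 0.3676]] div [[0.3977 0.3103]
 [0.4315 0.3221]
 [0.4179 0.263 ]
 [0.4556 0.2757]]
tri mid div (array([0.4386, 0.2676, 0.0245]), np.float64(0.004185062362788677))
empty tray label mask
```

```bash
cat >> h.py <<'E'
def pix(c,p):
    f=c["img"].shape[0]/2/np.tan(np.radians(c["fov_y"])/2)
    q=R.from_quat(c["attitude"]).inv().apply(np.atleast_2d(p)-np.array(c["xyz"]))
    return np.c_[c["cx"]-f*q[:,0]/q[:,2],c["cy"]+f*q[:,1]/q[:,2]]
def prof(c,ctr,yaw,along,across,z):
    "mean grey over 'across' offsets, for each 'along' offset; both in the object's frame"
    u=np.array([np.cos(yaw),np.sin(yaw)]);n=np.array([-u[1],u[0]])
    A,B=np.meshgrid(along,across,indexing="ij")
    P=np.asarray(ctr)+A[...,None]*u+B[...,None]*n
    uv=pix(c,np.c_[P.reshape(-1,2),np.full(A.size,z)]).astype(np.float32).reshape(*A.shape,2)
    g=cv2.cvtColor(c["img"],cv2.COLOR_RGB2GRAY).astype(np.float32)
    return cv2.remap(g,uv[...,0],uv[...,1],cv2.INTER_CUBIC).mean(1)
def state():
    o=sensors.get_obs(); M=R.from_quat(o["tool_rot"]).as_matrix()
    psi=np.arctan2(M[1,1],M[0,1]); return o,M,psi
def go(x,y,z,psi=None):
    "tool-frame shift (mm) to put the TCP at x,y,z; turn about tool z to bring tool y to world angle psi (turn first, shift given in turned frame)"
    o,M,p=state(); turn=0
    if psi is not None:
        turn=-((psi-p+np.pi/2)%np.pi-np.pi/2); M=M@R.from_rotvec([0,0,turn]).as_matrix()
    d=M.T@(np.array([x,y,z])-o["position"])*1000
    print("t %.2f"%o["time"],"pos",o["position"].round(4),"psi %.3f q6 %.2f"%(p,o["q"][5]),"tilt",M[:2,2].round(4),"TURN %.3f"%turn,"SHIFT",d.round(1))
E
python3 - <<'E'
from h import *
np.set_printoptions(precision=1,suppress=True,linewidth=200)
T=eyes.camera("top");al=np.arange(-125,126,2.5)/1e3
for yaw in (1.97,2.0,2.03):
    p=prof(T,(.440,.2675),yaw,al,np.arange(2,19,2)/1e3,.024); p2=prof(T,(.440,.2675),yaw,al,np.arange(-18,0,2)/1e3,.024)
    q=prof(T,(.440,.2675),yaw+np.pi/2,np.arange(-40,41,2)/1e3,np.arange(-40,110,3)/1e3*-1*-1,.024)
    f=lambda v,a:[(round(a[i]*1e3,1),round(float(v[i]),1)) for i in range(1,len(v)-1) if v[i]>v[i-1] and v[i]>=v[i+1]]
    print(yaw,"along+",f(p,al),"\n along-",f(p2,al),"\n across",q)
go(.5757,.0714,.2,.535)
E
```

```text
1.97 along+ [(np.float64(-117.5), 101.3), (np.float64(-105.0), 55.6), (np.float64(-75.0), 77.5), (np.float64(-62.5), 69.2), (np.float64(-52.5), 88.8), (np.float64(-40.0), 62.5), (np.float64(-25.0), 61.7), (np.float64(-7.5), 61.1), (np.float64(2.5), 91.0), (np.float64(10.0), 61.5), (np.float64(17.5), 60.4), (np.float64(32.5), 61.3), (np.float64(45.0), 59.5), (np.float64(55.0), 94.1), (np.float64(65.0), 61.1), (np.float64(70.0), 60.9), (np.float64(80.0), 60.2), (np.float64(110.0), 145.2), (np.float64(117.5), 141.1)] 
 along- [(np.float64(-117.5), 104.4), (np.float64(-105.0), 47.6), (np.float64(-85.0), 73.9), (np.float64(-75.0), 67.2), (np.float64(-67.5), 68.9), (np.float64(-50.0), 93.4), (np.float64(-40.0), 61.6), (np.float64(-35.0), 61.0), (np.float64(-27.5), 62.1), (np.float64(-17.5), 61.1), (np.float64(-7.5), 59.9), (np.float64(2.5), 93.0), (np.float64(10.0), 59.8), (np.float64(17.5), 61.1), (np.float64(27.5), 61.4), (np.float64(45.0), 60.8), (np.float64(55.0), 97.4), (np.float64(62.5), 58.8), (np.float64(70.0), 60.1), (np.float64(80.0), 58.8), (np.float64(92.5), 46.2), (np.float64(
[... 2740 characters left out ...]
), (np.float64(-7.5), 59.9), (np.float64(0.0), 91.6), (np.float64(10.0), 60.2), (np.float64(17.5), 61.6), (np.float64(27.5), 61.5), (np.float64(45.0), 60.9), (np.float64(55.0), 98.9), (np.float64(62.5), 60.5), (np.float64(67.5), 61.7), (np.float64(80.0), 60.7), (np.float64(92.5), 46.9), (np.float64(110.0), 146.0), (np.float64(117.5), 140.1)] 
 across [145.2 145.1 146.5 146.8 140.5 128.1 110.2  87.7  67.4  58.2  57.8  59.3  61.4  63.1  64.1  64.6  63.3  62.5  62.7  63.   63.3  63.8  65.   65.3  65.2  64.5  63.3  62.4  62.4  61.6  58.8  61.1  76.1
  91.2  85.7  67.4  65.8  88.  115.5 133.  139.5]
t 0.35 pos [0.3 0.6 0.2] psi 1.135 q6 -0.18 tilt [-0. -0.] TURN 0.600 SHIFT [-584.9   16.    44.4]
```

Call:
drive_tool(
  deltas=[
    [[0, 0, 0, 0, 0, 0.12], [0, 0, 0, 0, 0, 0.12], [0, 0, 0, 0, 0, 0.12], [0, 0, 0, 0, 0, 0.12], [0, 0, 0, 0, 0, 0.12], [-20, 0, 0, 0, 0, 0], [-32, 1, 0, 0, 0, 0], [-35, 1, 0, 0, 0, 0]],
  ],
  gripper=100,
)

```text
time: 1.02
position: [0.3096, 0.4928, 0.2445]
tool_rot: [0.494, 0.87, 0.0, -0.0]
ft_force: [0.6, -0.3, 0.8]
grip_width: 0.0871
grip_force: 0.0
```

Call:
drive_tool(
  deltas=[
    [[-35, 1, 0, 0, 0, 0], [-35, 1, 0, 0, 0, 0], [-35, 1, 0, 0, 0, 0], [-35, 1, 0, 0, 0, 0], [-35, 1, 0, 0, 0, 0], [-35, 1, 0, 0, 0, 0], [-35, 1, 0, 0, 0, 0], [-35, 1, 0, 0, 0, 0]],
  ],
)

```text
time: 1.68
position: [0.4602, 0.2544, 0.2448]
tool_rot: [0.495, 0.869, 0.0, 0.0]
ft_force: [0.6, -0.3, -0.9]
grip_width: 0.0867
grip_force: 0.0
```

Call:
drive_tool(
  deltas=[
    [[-35, 1, 0, 0, 0, 0], [-35, 1, 0, 0, 0, 0], [-35, 1, 0, 0, 0, 0], [-35, 1, 0, 0, 0, 0], [-30, 1, 5, 0, 0, 0], [-20, 1, 10, 0, 0, 0], [0, 0, 10, 0, 0, 0], [0, 0, 0, 0, 0, 0]],
  ],
)

```text
time: 2.35
position: [0.5606, 0.0946, 0.2175]
tool_rot: [0.496, 0.868, -0.001, -0.002]
ft_force: [-1.2, -0.7, -0.7]
grip_width: 0.0869
grip_force: 0.0
```

```bash
python3 -c "
from h import *
go(.5757,.0714,.061,.535)"
```

```text
t 2.35 pos [0.5606 0.0946 0.2175] psi 0.532 q6 -0.56 tilt [-0.0043  0.0005] TURN -0.003 SHIFT [-28.1   1.7 156.4]
```

Call:
drive_tool(
  deltas=[
    [[-14, 1, 0, 0, 0, 0], [-14, 1, 10, 0, 0, 0], [0, 0, 20, 0, 0, 0], [0, 0, 25, 0, 0, 0], [0, 0, 25, 0, 0, 0], [0, 0, 15, 0, 0, 0], [0, 0, 5, 0, 0, 0], [0, 0, 0, 0, 0, 0]],
  ],
)

```text
time: 3.02
position: [0.5771, 0.0725, 0.1182]
tool_rot: [0.495, 0.869, -0.001, -0.001]
ft_force: [-0.1, 0.0, 0.7]
grip_width: 0.0868
grip_force: 0.0
```

```bash
python3 -c "
from h import *
go(.5757,.0714,.061,.535)
c=eyes.camera('side')
cv2.imwrite('pics/g1.png',cv2.resize(c['img'][100:240,150:320,::-1],None,fx=4,fy=4))"
```

```text
t 3.02 pos [0.5771 0.0725 0.1182] psi 0.536 q6 -0.60 tilt [-0.0024  0.    ] TURN 0.001 SHIFT [-0.4 -1.6 57.2]
```

View pics/g1.png

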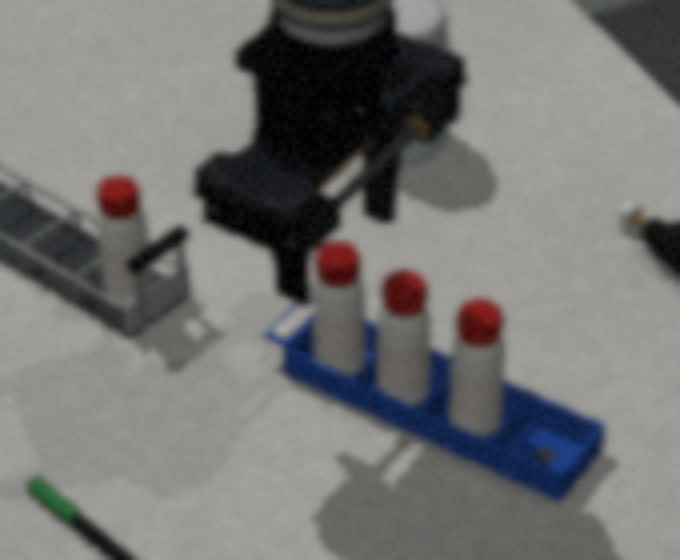

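The fingers straddle bottle 1: tips at (290,297) and (380,217), midpoint (335,257), matching the cap top. Descending.

Call:
drive_tool(
  deltas=[
    [[0, -1, 15, 0, 0, 0], [0, 0, 15, 0, 0, 0], [0, 0, 15, 0, 0, 0], [0, 0, 9, 0, 0, 0], [0, 0, 3, 0, 0, 0], [0, 0, 0, 0, 0, 0], [0, 0, 0, 0, 0, 0]],
  ],
)

```text
time: 3.65
position: [0.5775, 0.072, 0.0634]
tool_rot: [0.495, 0.869, 0.0, 0.001]
ft_force: [0.4, 0.4, 0.5]
grip_width: 0.0872
grip_force: 0.0
```

Call:
drive_tool(
  deltas=[
    [[0, 0, 0, 0, 0, 0], [0, 0, 0, 0, 0, 0], [0, 0, 0, 0, 0, 0], [0, 0, 0, 0, 0, 0], [0, 0, 0, 0, 0, 0], [0, 0, 0, 0, 0, 0], [0, 0, 0, 0, 0, 0], [0, 0, 0, 0, 0, 0]],
  ],
  gripper=0,
  squeeze=15,
)

```text
time: 4.32
position: [0.5766, 0.072, 0.0625]
tool_rot: [0.495, 0.869, -0.0, -0.0]
ft_force: [-1.0, -0.1, 0.1]
grip_width: 0.0416
grip_force: 0.0
```

```bash
python3 -c "
from h import *
go(.4503,.2451,.2,.434); o=sensors.get_obs(); print(o['grip_width'],o['grip_force'])"
```

```text
t 4.32 pos [0.5766 0.072  0.0625] psi 0.535 q6 -0.60 tilt [-0.0001 -0.    ] TURN 0.101 SHIFT [ 210.2  -41.8 -137.5]
0.04155441288391859 0.0
```

Call:
drive_tool(
  deltas=[
    [[0, 0, 0, 0, 0, 0], [0, 0, 0, 0, 0, 0], [0, 0, 0, 0, 0, 0], [0, 0, 0, 0, 0, 0], [0, 0, -5, 0, 0, 0], [0, 0, -15, 0, 0, 0], [0, 0, -20, 0, 0, 0], [0, 0, 0, 0, 0, 0]],
  ],
)

```text
time: 4.98
position: [0.5787, 0.0719, 0.1056]
tool_rot: [0.495, 0.869, 0.001, 0.003]
ft_force: [0.9, -0.8, -0.5]
grip_width: 0.0337
grip_force: 14.9
```

```bash
python3 -c "
from h import *
c=eyes.camera('side'); t=eyes.camera('top')
for k in (c,t): print([b[0].round(1) for b in blobs(masks(k)['red'],8)])
cv2.imwrite('pics/g2.png',cv2.resize(c['img'][100:240,150:320,::-1],None,fx=4,fy=4))"
```

```text
[array([112.7,  28.5]), array([134. ,  27.6]), array([126.6,  37.2]), array([178.9, 147.3]), array([270.4, 177.8])]
[array([252.4, 162.1]), array([239.5, 172.5])]
```

View pics/g2.png

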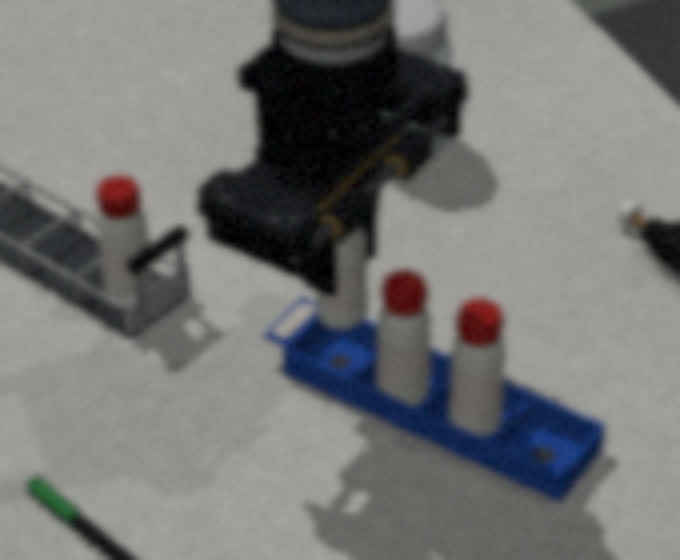

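Bottle 1 is held upright at (347,280), clear of the tray. Carry it.

Call:
drive_tool(
  deltas=[
    [[0, 0, -25, 0, 0, 0.05], [0, 0, -30, 0, 0, 0.05], [0, 0, -20, 0, 0, 0], [15, -3, 0, 0, 0, 0], [30, -6, 0, 0, 0, 0], [35, -7, 0, 0, 0, 0], [35, -7, 0, 0, 0, 0], [35, -7, 0, 0, 0, 0]],
  ],
)

```text
time: 5.75
position: [0.4831, 0.1964, 0.1756]
tool_rot: [0.538, 0.843, -0.001, -0.002]
ft_force: [0.1, 1.2, -1.7]
grip_width: 0.0332
grip_force: 14.9
```

Call:
drive_tool(
  deltas=[
    [[30, -6, 0, 0, 0, 0], [20, -4, 0, 0, 0, 0], [10, -2, 0, 0, 0, 0], [0, 0, 0, 0, 0, 0]],
  ],
)

```text
time: 6.08
position: [0.447, 0.2461, 0.1761]
tool_rot: [0.536, 0.844, -0.001, -0.002]
ft_force: [0.4, 0.3, 0.4]
grip_width: 0.0335
grip_force: 14.9
```

```bash
python3 -c "
from h import *
go(.4503,.2451,.065,.434)"
```

```text
t 6.08 pos [0.447  0.2461 0.1761] psi 0.438 q6 -0.16 tilt [-0.0042 -0.0009] TURN 0.004 SHIFT [ -2.4   3.1 111.1]
```

Call:
drive_tool(
  deltas=[
    [[-1, 2, 10, 0, 0, 0], [-1, 1, 20, 0, 0, 0], [0, 0, 20, 0, 0, 0], [0, 0, 18, 0, 0, 0], [0, 0, 8, 0, 0, 0], [0, 0, 0, 0, 0, 0], [0, 0, 0, 0, 0, 0]],
  ],
)

```text
time: 6.67
position: [0.4542, 0.2434, 0.1009]
tool_rot: [0.538, 0.843, -0.0, -0.0]
ft_force: [-0.2, 0.5, -1.3]
grip_width: 0.0332
grip_force: 14.9
```

```bash
python3 -c "
from h import *
go(.4503,.2451,.0635,.434)
c=eyes.camera('side')
cv2.imwrite('pics/g3.png',cv2.resize(c['img'][90:230,100:270,::-1],None,fx=4,fy=4))"
```

```text
t 6.67 pos [0.4542 0.2434 0.1009] psi 0.434 q6 -0.16 tilt [-0.0009 -0.0004] TURN -0.000 SHIFT [ 3.2 -2.8 37.4]
```

View pics/g3.png

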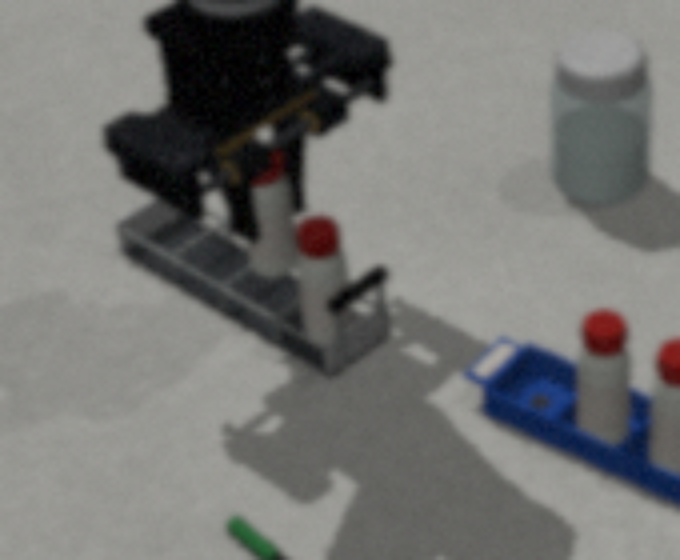

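Bottle 1 hangs at (270,230), over the second place beside the standard (318,290). Correct by 3 mm and lower.

Call:
drive_tool(
  deltas=[
    [[2, -2, 0, 0, 0, 0], [1, -1, 8, 0, 0, 0], [0, 0, 10, 0, 0, 0], [0, 0, 8, 0, 0, 0], [0, 0, 4, 0, 0, 0], [0, 0, 3, 0, 0, 0], [0, 0, 2, 0, 0, 0], [0, 0, 0, 0, 0, 0]],
  ],
)

```text
time: 7.38
position: [0.4495, 0.2456, 0.066]
tool_rot: [0.538, 0.843, -0.0, -0.0]
ft_force: [-0.8, 0.2, -0.6]
grip_width: 0.0334
grip_force: 14.9
```

Call:
drive_tool(
  deltas=[
    [[0, 0, 0, 0, 0, 0], [0, 0, 0, 0, 0, 0]],
  ],
)

```text
time: 7.55
position: [0.4499, 0.2457, 0.0667]
tool_rot: [0.538, 0.843, 0.0, 0.0]
ft_force: [-0.7, -0.2, -1.3]
grip_width: 0.0334
grip_force: 14.9
```

```bash
python3 -c "
from h import *
go(.4503,.2451,.063,.434)"
```

```text
t 7.55 pos [0.4499 0.2457 0.0667] psi 0.435 q6 -0.15 tilt [0.0005 0.0001] TURN 0.001 SHIFT [-0.7  0.1  3.7]
```

Call:
drive_tool(
  deltas=[
    [[0, 0, 1.5, 0, 0, 0], [0, 0, 1.5, 0, 0, 0], [0, 0, 1, 0, 0, 0], [0, 0, 0, 0, 0, 0], [0, 0, 0, 0, 0, 0]],
  ],
)

```text
time: 7.97
position: [0.4497, 0.2456, 0.0625]
tool_rot: [0.538, 0.843, -0.0, -0.0]
ft_force: [-1.0, -1.0, -0.9]
grip_width: 0.0331
grip_force: 14.9
```

Call:
drive_tool(
  deltas=[
    [[0, 0, 0, 0, 0, 0], [0, 0, 0, 0, 0, 0], [0, 0, 0, 0, 0, 0], [0, 0, 0, 0, 0, 0], [0, 0, 0, 0, 0, 0], [0, 0, 0, 0, 0, 0], [0, 0, 0, 0, 0, 0], [0, 0, -5, 0, 0, 0]],
  ],
  gripper=85,
)

```text
time: 8.63
position: [0.4491, 0.2454, 0.0671]
tool_rot: [0.538, 0.843, -0.001, -0.001]
ft_force: [0.7, 0.0, -0.0]
grip_width: 0.0723
grip_force: 0.0
```

Call:
drive_tool(
  deltas=[
    [[0, 0, -15, 0, 0, 0], [0, 0, -25, 0, 0, 0], [0, 0, -30, 0, 0, -0.05], [0, 0, -20, 0, 0, -0.05], [0, 0, 0, 0, 0, 0], [0, 0, 0, 0, 0, 0]],
  ],
)

```text
time: 9.13
position: [0.4503, 0.2459, 0.1588]
tool_rot: [0.495, 0.869, 0.001, 0.001]
ft_force: [0.1, 0.1, -0.6]
grip_width: 0.0738
grip_force: 0.0
```

```bash
python3 -c "
from h import *
np.set_printoptions(precision=4,suppress=True)
c=eyes.camera('side'); t=eyes.camera('top')
for k in (c,t): print([(b[0].round(1),plane(k,b[0],.0965)[0]) for b in blobs(masks(k)['red'],8) if b[0][1]>60])
go(.6013,.0272,.164,.535)"
```

```text
[(array([164.4, 140.1]), array([0.4492, 0.2448])), (array([178.2, 146.6]), array([0.4726, 0.2016])), (array([250.4, 171.1]), array([0.6013, 0.0272])), (array([269.5, 178.4]), array([ 0.6315, -0.0185]))]
[(array([252.6, 162.2]), array([ 0.6301, -0.0181])), (array([236.7, 172.9]), array([0.6002, 0.0274])), (array([175. , 219.9]), array([0.4727, 0.1985]))]
t 9.23 pos [0.4489 0.2454 0.157 ] psi 0.534 q6 -0.25 tilt [-0.0015 -0.0005] TURN -0.001 SHIFT [-265.4   19.9   -7.2]
```

Call:
drive_tool(
  deltas=[
    [[-20, 2, 0, 0, 0, 0], [-35, 2, 0, 0, 0, 0], [-38, 3, 0, 0, 0, 0], [-38, 3, 0, 0, 0, 0], [-38, 3, 0, 0, 0, 0], [-38, 3, 0, 0, 0, 0], [-33, 2, 0, 0, 0, 0], [-17, 1, 0, 0, 0, 0]],
  ],
)

```text
time: 9.9
position: [0.5988, 0.0306, 0.1558]
tool_rot: [0.497, 0.868, -0.0, -0.0]
ft_force: [0.2, 0.1, 1.0]
grip_width: 0.0739
grip_force: 0.0
```

Call:
drive_tool(
  deltas=[
    [[-8, 1, 0, 0, 0, 0], [0, 0, 10, 0, 0, 0], [0, 0, 15, 0, 0, 0], [0, 0, 5, 0, 0, 0], [0, 0, 0, 0, 0, 0], [0, 0, 0, 0, 0, 0]],
  ],
)

```text
time: 10.4
position: [0.6006, 0.0294, 0.1268]
tool_rot: [0.494, 0.869, -0.0, -0.001]
ft_force: [0.2, 0.1, 0.8]
grip_width: 0.0742
grip_force: 0.0
```

```bash
python3 -c "
from h import *
go(.6013,.0272,.0625,.535)"
```

```text
t 10.40 pos [0.6006 0.0294 0.1268] psi 0.537 q6 -0.67 tilt [-0.0027  0.0006] TURN 0.002 SHIFT [-2.4 -0.4 64.3]
```

Call:
drive_tool(
  deltas=[
    [[-2, 0, 15, 0, 0, 0], [0, 0, 18, 0, 0, 0], [0, 0, 18, 0, 0, 0], [0, 0, 10, 0, 0, 0], [0, 0, 3, 0, 0, 0], [0, 0, 0, 0, 0, 0], [0, 0, 0, 0, 0, 0]],
  ],
)

```text
time: 10.98
position: [0.6035, 0.0264, 0.0642]
tool_rot: [0.495, 0.869, 0.0, 0.001]
ft_force: [-0.8, 0.5, -0.2]
grip_width: 0.0739
grip_force: 0.0
```

Call:
drive_tool(
  deltas=[
    [[0, 0, 0, 0, 0, 0], [0, 0, 0, 0, 0, 0], [0, 0, 0, 0, 0, 0], [0, 0, 0, 0, 0, 0], [0, 0, 0, 0, 0, 0], [0, 0, 0, 0, 0, 0], [0, 0, 0, 0, 0, 0], [0, 0, 0, 0, 0, 0]],
  ],
  gripper=0,
  squeeze=15,
)

```text
time: 11.65
position: [0.6031, 0.0261, 0.0636]
tool_rot: [0.495, 0.869, 0.0, 0.0]
ft_force: [0.5, 0.4, -0.2]
grip_width: 0.0338
grip_force: 15.0
```

Call:
drive_tool(
  deltas=[
    [[0, 0, 0, 0, 0, 0], [0, 0, 0, 0, 0, 0], [0, 0, 0, 0, 0, 0]],
  ],
)

```text
time: 11.9
position: [0.6031, 0.0262, 0.0636]
tool_rot: [0.495, 0.869, 0.0, 0.0]
ft_force: [0.6, 0.2, 0.8]
grip_width: 0.0335
grip_force: 15.0
```

```bash
python3 -c "
from h import *
go(.4281,.2931,.175,.434)"
```

```text
t 11.90 pos [0.6031 0.0262 0.0636] psi 0.535 q6 -0.68 tilt [ 0.0002 -0.    ] TURN 0.101 SHIFT [ 315.8  -46.5 -111.5]
```

Call:
drive_tool(
  deltas=[
    [[0, 0, -8, 0, 0, 0], [0, 0, -20, 0, 0, 0], [0, 0, -30, 0, 0, 0], [0, 0, -35, 0, 0, 0.05], [0, 0, -20, 0, 0, 0.05], [15, -2, -5, 0, 0, 0], [30, -4, 0, 0, 0, 0], [35, -5, 0, 0, 0, 0]],
  ],
)

```text
time: 12.57
position: [0.5589, 0.0942, 0.1817]
tool_rot: [0.539, 0.843, 0.0, 0.0]
ft_force: [-0.7, 1.1, -0.2]
grip_width: 0.0334
grip_force: 15.0
```

Call:
drive_tool(
  deltas=[
    [[38, -6, 0, 0, 0, 0], [38, -6, 0, 0, 0, 0], [38, -6, 0, 0, 0, 0], [38, -6, 0, 0, 0, 0], [38, -5, 0, 0, 0, 0], [28, -4, 0, 0, 0, 0], [14, -2, 0, 0, 0, 0], [4, 0, 0, 0, 0, 0]],
  ],
)

```text
time: 13.23
position: [0.4239, 0.2952, 0.1806]
tool_rot: [0.536, 0.844, -0.002, -0.002]
ft_force: [-0.6, 0.8, -0.8]
grip_width: 0.0335
grip_force: 15.0
```

Call:
drive_tool(
  deltas=[
    [[0, 0, 0, 0, 0, 0], [0, 0, 0, 0, 0, 0], [0, 0, 0, 0, 0, 0]],
  ],
)

```text
time: 13.48
position: [0.4285, 0.2925, 0.1813]
tool_rot: [0.538, 0.843, -0.0, 0.0]
ft_force: [-0.2, 0.4, -1.5]
grip_width: 0.0335
grip_force: 15.0
```

```bash
python3 -c "
from h import *
go(.4281,.2931,.1,.434)"
```

```text
t 13.48 pos [0.4285 0.2925 0.1813] psi 0.434 q6 -0.05 tilt [-0.0002 -0.0004] TURN 0.000 SHIFT [ 0.7 -0.1 81.3]
```

Straight down: 114 mm, to 3 mm above the floor.

Call:
drive_tool(
  deltas=[
    [[0, 0, 10, 0, 0, 0], [0, 0, 20, 0, 0, 0], [0, 0, 25, 0, 0, 0], [0, 0, 25, 0, 0, 0], [0, 0, 18, 0, 0, 0], [0, 0, 10, 0, 0, 0], [0, 0, 5, 0, 0, 0], [0, 0, 1, 0, 0, 0]],
  ],
)

```text
time: 14.15
position: [0.4281, 0.2927, 0.0665]
tool_rot: [0.538, 0.843, -0.001, -0.0]
ft_force: [0.4, -0.3, -0.7]
grip_width: 0.0337
grip_force: 15.0
```

Call:
drive_tool(
  deltas=[
    [[0, 0, 0, 0, 0, 0], [0, 0, 0, 0, 0, 0]],
  ],
)

```text
time: 14.32
position: [0.4289, 0.2935, 0.0683]
tool_rot: [0.538, 0.843, 0.001, 0.001]
ft_force: [-0.2, 0.9, -0.3]
grip_width: 0.0334
grip_force: 15.0
```

```bash
python3 -c "
from h import *
go(.4281,.2931,.0636,.434)"
```

```text
t 14.32 pos [0.4289 0.2935 0.0683] psi 0.435 q6 -0.05 tilt [0.0018 0.0007] TURN 0.001 SHIFT [-0.  -0.9  4.7]
```

Call:
drive_tool(
  deltas=[
    [[0, 0, 2, 0, 0, 0], [0, 0, 1.5, 0, 0, 0], [0, 0, 1, 0, 0, 0], [0, 0, 0.5, 0, 0, 0], [0, 0, 0, 0, 0, 0], [0, 0, 0, 0, 0, 0]],
  ],
)

```text
time: 14.82
position: [0.4286, 0.2936, 0.0633]
tool_rot: [0.538, 0.843, 0.001, 0.0]
ft_force: [0.1, -1.1, 6.6]
grip_width: 0.0332
grip_force: 15.0
```

Call:
drive_tool(
  deltas=[
    [[0, 0, 0, 0, 0, 0], [0, 0, 0, 0, 0, 0], [0, 0, 0, 0, 0, 0], [0, 0, 0, 0, 0, 0], [0, 0, 0, 0, 0, 0], [0, 0, 0, 0, 0, 0], [0, 0, 0, 0, 0, 0], [0, 0, -5, 0, 0, 0]],
  ],
  gripper=85,
)

```text
time: 15.48
position: [0.4275, 0.293, 0.067]
tool_rot: [0.538, 0.843, -0.001, -0.001]
ft_force: [-0.2, -0.7, 0.3]
grip_width: 0.0723
grip_force: 0.0
```

Call:
drive_tool(
  deltas=[
    [[0, 0, -15, 0, 0, 0], [0, 0, -25, 0, 0, 0], [0, 0, -30, 0, 0, -0.05], [0, 0, -20, 0, 0, -0.05], [0, 0, 0, 0, 0, 0], [0, 0, 0, 0, 0, 0]],
  ],
)

```text
time: 15.98
position: [0.4288, 0.2936, 0.1589]
tool_rot: [0.495, 0.869, 0.001, 0.001]
ft_force: [0.3, 0.3, -0.5]
grip_width: 0.0741
grip_force: 0.0
```

```bash
python3 -c "
from h import *
np.set_printoptions(precision=4,suppress=True)
c=eyes.camera('side'); t=eyes.camera('top')
for k in (c,t): print([(b[0].round(1),plane(k,b[0],.0965)[0]) for b in blobs(masks(k)['red'],8) if b[0][1]>60])
go(.6310,-.0183,.157,.535)"
```

```text
[(array([150.8, 132.3]), array([0.4272, 0.2947])), (array([163.8, 139.5]), array([0.4486, 0.2479])), (array([269.5, 178.4]), array([ 0.6317, -0.0184]))]
[(array([252.6, 162.2]), array([ 0.6301, -0.0181])), (array([174.8, 219.8]), array([0.4729, 0.199 ])), (array([157.6, 229.4]), array([0.4479, 0.2454])), (array([142.8, 235.7]), array([0.4319, 0.2849])), (array([138.8, 238.3]), array([0.4251, 0.2957]))]
t 16.08 pos [0.4274 0.293  0.157 ] psi 0.534 q6 -0.15 tilt [-0.0015 -0.0006] TURN -0.001 SHIFT [-371.6   16.4   -0.1]
```

Call:
drive_tool(
  deltas=[
    [[-20, 1, 0, 0, 0, 0], [-35, 2, 0, 0, 0, 0], [-38, 2, 0, 0, 0, 0], [-38, 2, 0, 0, 0, 0], [-38, 2, 0, 0, 0, 0], [-38, 2, 0, 0, 0, 0], [-38, 2, 0, 0, 0, 0], [-38, 1, 0, 0, 0, 0]],
  ],
)

```text
time: 16.75
position: [0.5842, 0.0553, 0.1555]
tool_rot: [0.495, 0.869, -0.001, -0.002]
ft_force: [0.6, 0.5, 0.9]
grip_width: 0.0736
grip_force: 0.0
```

Call:
drive_tool(
  deltas=[
    [[-38, 1, 0, 0, 0, 0], [-32, 1, 0, 0, 0, 0], [-15, 0, 0, 0, 0, 0], [-4, 0, 10, 0, 0, 0], [0, 0, 15, 0, 0, 0], [0, 0, 5, 0, 0, 0], [0, 0, 0, 0, 0, 0], [0, 0, 0, 0, 0, 0]],
  ],
)

```text
time: 17.42
position: [0.63, -0.0169, 0.1265]
tool_rot: [0.494, 0.869, -0.0, -0.002]
ft_force: [0.4, 0.3, 0.2]
grip_width: 0.0739
grip_force: 0.0
```

```bash
python3 -c "
from h import *
go(.6315,-.0184,.063,.535)"
```

```text
t 17.42 pos [ 0.63   -0.0169  0.1265] psi 0.536 q6 -0.74 tilt [-0.0033  0.0009] TURN 0.001 SHIFT [-2.2  0.6 63.4]
```

Call:
drive_tool(
  deltas=[
    [[0, 0, 15, 0, 0, 0], [0, 0, 18, 0, 0, 0], [0, 0, 18, 0, 0, 0], [0, 0, 10, 0, 0, 0], [0, 0, 3, 0, 0, 0], [0, 0, 0, 0, 0, 0], [0, 0, 0, 0, 0, 0]],
  ],
)

```text
time: 18.0
position: [0.632, -0.0183, 0.0643]
tool_rot: [0.495, 0.869, 0.0, 0.001]
ft_force: [-0.1, 0.9, 0.6]
grip_width: 0.0741
grip_force: 0.0
```

Call:
drive_tool(
  deltas=[
    [[0, 0, 0, 0, 0, 0], [0, 0, 0, 0, 0, 0], [0, 0, 0, 0, 0, 0], [0, 0, 0, 0, 0, 0], [0, 0, 0, 0, 0, 0], [0, 0, 0, 0, 0, 0], [0, 0, 0, 0, 0, 0], [0, 0, 0, 0, 0, 0]],
  ],
  gripper=0,
  squeeze=15,
)

```text
time: 18.67
position: [0.6317, -0.0185, 0.0636]
tool_rot: [0.495, 0.869, 0.0, 0.0]
ft_force: [0.0, 0.4, 0.9]
grip_width: 0.0335
grip_force: 14.8
```

Call:
drive_tool(
  deltas=[
    [[0, 0, 0, 0, 0, 0], [0, 0, 0, 0, 0, 0], [0, 0, 0, 0, 0, 0]],
  ],
)

```text
time: 18.92
position: [0.6317, -0.0185, 0.0636]
tool_rot: [0.495, 0.869, 0.0, 0.0]
ft_force: [-0.3, 0.0, 1.3]
grip_width: 0.0333
grip_force: 14.8
```

```bash
python3 -c "
from h import *
go(.4058,.3412,.18,.434)"
```

```text
t 18.92 pos [ 0.6317 -0.0185  0.0636] psi 0.535 q6 -0.74 tilt [ 0.0003 -0.    ] TURN 0.101 SHIFT [ 421.4  -53.6 -116.5]
```

Call:
drive_tool(
  deltas=[
    [[0, 0, -8, 0, 0, 0], [0, 0, -20, 0, 0, 0], [0, 0, -30, 0, 0, 0], [0, 0, -35, 0, 0, 0.05], [0, 0, -20, 0, 0, 0.05], [15, -2, -5, 0, 0, 0], [30, -4, 0, 0, 0, 0], [35, -4, 0, 0, 0, 0]],
  ],
)

```text
time: 19.58
position: [0.588, 0.0498, 0.1816]
tool_rot: [0.538, 0.843, 0.0, 0.0]
ft_force: [-0.1, -0.2, -2.2]
grip_width: 0.034
grip_force: 14.8
```

Call:
drive_tool(
  deltas=[
    [[38, -5, 0, 0, 0, 0], [38, -5, 0, 0, 0, 0], [38, -5, 0, 0, 0, 0], [38, -5, 0, 0, 0, 0], [38, -5, 0, 0, 0, 0], [38, -5, 0, 0, 0, 0], [38, -5, 0, 0, 0, 0], [34, -4, 0, 0, 0, 0]],
  ],
)

```text
time: 20.25
position: [0.4229, 0.3068, 0.1806]
tool_rot: [0.537, 0.844, -0.002, -0.001]
ft_force: [0.2, -0.3, -0.6]
grip_width: 0.0331
grip_force: 14.8
```

Call:
drive_tool(
  deltas=[
    [[25, -3, 0, 0, 0, 0], [12, -2, 0, 0, 0, 0], [4, 0, 0, 0, 0, 0], [0, 0, 0, 0, 0, 0], [0, 0, 0, 0, 0, 0], [0, 0, 0, 0, 0, 0]],
  ],
)

```text
time: 20.75
position: [0.4059, 0.3394, 0.1814]
tool_rot: [0.538, 0.843, -0.0, 0.0]
ft_force: [-0.3, -0.2, -1.5]
grip_width: 0.0338
grip_force: 14.8
```

```bash
python3 -c "
from h import *
go(.4058,.3412,.0636,.434)"
```

```text
t 20.75 pos [0.4059 0.3394 0.1814] psi 0.434 q6 0.05 tilt [-0.     -0.0005] TURN -0.000 SHIFT [  1.7   0.7 117.8]
```

Call:
drive_tool(
  deltas=[
    [[1, 0, 10, 0, 0, 0], [1, 0, 20, 0, 0, 0], [0, 0, 25, 0, 0, 0], [0, 0, 25, 0, 0, 0], [0, 0, 18, 0, 0, 0], [0, 0, 10, 0, 0, 0], [0, 0, 4, 0, 0, 0], [0, 0, 0, 0, 0, 0]],
  ],
)

```text
time: 21.42
position: [0.4043, 0.3416, 0.0686]
tool_rot: [0.538, 0.843, -0.001, -0.0]
ft_force: [0.2, 1.3, -0.4]
grip_width: 0.0334
grip_force: 14.8
```

Call:
drive_tool(
  deltas=[
    [[0, 0, 1, 0, 0, 0], [0, 0, 1.5, 0, 0, 0], [0, 0, 1, 0, 0, 0], [0, 0, 1, 0, 0, 0], [0, 0, 0.5, 0, 0, 0], [0, 0, 0, 0, 0, 0], [0, 0, 0, 0, 0, 0]],
  ],
)

```text
time: 22.0
position: [0.4044, 0.3424, 0.0648]
tool_rot: [0.538, 0.843, 0.0, 0.0]
ft_force: [0.3, -0.3, -0.2]
grip_width: 0.0336
grip_force: 14.8
```

```bash
python3 -c "
from h import *
go(.4058,.3412,.0633,.434)"
```

```text
t 22.00 pos [0.4044 0.3424 0.0648] psi 0.435 q6 0.06 tilt [0.0004 0.0002] TURN 0.001 SHIFT [-1.7  0.8  1.5]
```

Call:
drive_tool(
  deltas=[
    [[-1, 0, 1, 0, 0, 0], [0, 0, 0.5, 0, 0, 0], [0, 0, 0, 0, 0, 0], [0, 0, 0, 0, 0, 0]],
  ],
)

```text
time: 22.33
position: [0.4051, 0.3416, 0.0633]
tool_rot: [0.538, 0.843, 0.0, 0.0]
ft_force: [0.6, -0.0, 2.5]
grip_width: 0.0337
grip_force: 14.8
```

Call:
drive_tool(
  deltas=[
    [[0, 0, 0, 0, 0, 0], [0, 0, 0, 0, 0, 0], [0, 0, 0, 0, 0, 0], [0, 0, 0, 0, 0, 0], [0, 0, 0, 0, 0, 0], [0, 0, 0, 0, 0, 0], [0, 0, 0, 0, 0, 0], [0, 0, -5, 0, 0, 0]],
  ],
  gripper=100,
)

```text
time: 23.0
position: [0.4042, 0.3411, 0.0675]
tool_rot: [0.538, 0.843, -0.001, -0.0]
ft_force: [0.2, -0.8, -0.4]
grip_width: 0.0789
grip_force: 0.0
```

Call:
drive_tool(
  deltas=[
    [[0, 0, -15, 0, 0, 0], [0, 0, -25, 0, 0, 0], [0, 0, -30, 0, 0, -0.05], [0, 0, -20, 0, 0, -0.05], [0, 0, 0, 0, 0, 0], [0, 0, 0, 0, 0, 0]],
  ],
)

```text
time: 23.5
position: [0.4054, 0.3418, 0.1595]
tool_rot: [0.495, 0.869, 0.001, 0.001]
ft_force: [-1.0, -0.8, 0.1]
grip_width: 0.0868
grip_force: 0.0
```

Call:
drive_tool(
  deltas=[
    [[-20, 1, 0, 0, 0, 0], [-35, 1, 0, 0, 0, 0], [-38, 1, 0, 0, 0, 0], [-38, 1, 0, 0, 0, 0], [-38, 1, 0, 0, 0, 0], [-38, 1, 0, 0, 0, 0], [-25, 1, 0, 0, 0, 0], [-10, 1, 0, 0, 0, 0]],
  ],
)

```text
time: 24.17
position: [0.5366, 0.1339, 0.1567]
tool_rot: [0.497, 0.868, -0.001, -0.0]
ft_force: [1.2, 1.2, -0.2]
grip_width: 0.0873
grip_force: 0.0
```

```bash
python3 - <<'E'
from h import *
np.set_printoptions(precision=1,suppress=True)
c=eyes.camera('side'); t=eyes.camera('top')
for k in (c,t):
    print([(b[0].round(1),plane(k,b[0],.0965)[0]*1e3) for b in blobs(masks(k)['red'],8) if b[0][1]>60])
    n,l=cv2.connectedComponents(masks(k)["blue"].astype(np.uint8))
    for i in range(1,n):
        p=np.argwhere(l==i)[:,::-1]
        if len(p)>300: print(len(p),cv2.minAreaRect((plane(k,p,.024)*1e3).astype(np.float32)))
go(.616,.002,.2,.535)
cv2.imwrite('pics/top2.png',cv2.resize(t['img'][130:290,110:400,::-1],None,fx=2.7,fy=2.7,interpolation=cv2.INTER_CUBIC))
E
```

```text
[(array([138. , 125.3]), array([405.2, 341.9])), (array([150.9, 132.4]), array([427.2, 294.4])), (array([164.2, 140.1]), array([448.6, 245. ])), (array([178.8, 147.2]), array([473.2, 198. ]))]
722 ((314.7688903808594, 1126.79541015625), (285.7031555175781, 105.29904174804688), 88.23877716064453)
1606 ((605.9437866210938, 0.6097259521484375), (72.43989562988281, 237.4905242919922), 30.44571304321289)
2565 ((434.4644775390625, -302.9703063964844), (234.54766845703125, 63.37333679199219), 17.554141998291016)
[]
1328 ((612.83154296875, 4.226654052734375), (59.41413116455078, 221.2284698486328), 30.529111862182617)
1403 ((432.0667419433594, -297.115478515625), (233.0248260498047, 58.66362380981445), 17.594667434692383)
t 24.27 pos [0.5 0.1 0.2] psi 0.531 q6 -0.49 tilt [-0.  0.] TURN -0.004 SHIFT [-156.2    1.1  -43.3]
```

View pics/top2.png

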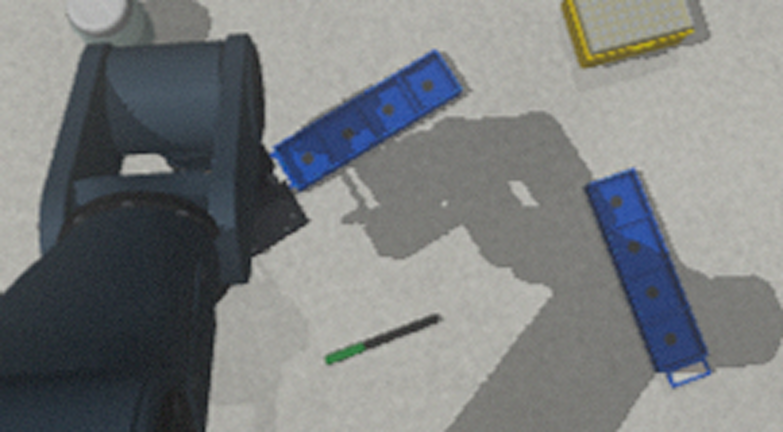

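All four bottles stand in line in the rack. The tray's floor dots sit at (308,158), (349,134), (389,110), (428,86), and the empty tray's at (616,202), (634,248), (652,293), (670,338). These are good references.

```bash
python3 - <<'E'
from h import *
np.set_printoptions(precision=4,suppress=True)
t=eyes.camera('top')
A={'tray':[(308,158),(349,134),(389,110),(428,86)],'empty':[(616,202),(634,248),(652,293),(670,338)][::-1]}
g=cv2.cvtColor(t['img'],cv2.COLOR_RGB2HSV)
b=t['img'][...,2].astype(float)
for k,v in A.items():
    out=[]
    for p in v:
        q=np.array(p)/2.7+[110,130]-.3; x,y=np.round(q).astype(int)
        w=b[y-2:y+3,x-2:x+3]; w=np.clip(np.percentile(w,60)-w,0,None); Y,X=np.mgrid[y-2:y+3,x-2:x+3]
        out.append([(w*X).sum()/w.sum(),(w*Y).sum()/w.sum()])
    P=plane(t,out,.004); d=P[3]-P[0]
    print(k,P,"centre",P.mean(0),"yaw %.3f len %.4f"%(np.arctan2(d[1],d[0]),np.linalg.norm(d)))
E
```

```text
tray [[ 0.5766  0.0705]
 [ 0.6026  0.0256]
 [ 0.6291 -0.0207]
 [ 0.6562 -0.0663]] centre [0.6161 0.0023] yaw -1.044 len 0.1583
empty [[ 0.3654 -0.3204]
 [ 0.4162 -0.3044]
 [ 0.4661 -0.288 ]
 [ 0.5174 -0.2722]] centre [ 0.4413 -0.2963] yaw 0.307 len 0.1595
```

Call:
drive_tool(
  deltas=[
    [[-20, 0, 0, 0, 0, 0], [-30, 0, 0, 0, 0, 0], [-35, 0, 0, 0, 0, 0], [-35, 0, 0, 0, 0, 0], [-24, 1, 0, 0, 0, 0], [-12, 0, 0, 0, 0, 0], [0, 0, 20, 0, 0, 0], [0, 0, 25, 0, 0, 0]],
  ],
  gripper=100,
)

```text
time: 24.98
position: [0.6163, 0.0048, 0.1142]
tool_rot: [0.495, 0.869, 0.001, 0.002]
ft_force: [-0.3, 0.1, -0.3]
grip_width: 0.087
grip_force: 0.0
```

Call:
drive_tool(
  deltas=[
    [[0, 0, 25, 0, 0, 0], [0, 0, 15, 0, 0, 0], [0, 0, 5, 0, 0, 0], [0, 0, 0, 0, 0, 0], [0, 0, 0, 0, 0, 0]],
  ],
)

```text
time: 25.4
position: [0.615, 0.005, 0.0683]
tool_rot: [0.494, 0.869, 0.0, -0.0]
ft_force: [0.4, -0.2, -0.1]
grip_width: 0.087
grip_force: 0.0
```

```bash
python3 -c "
from h import *
go(.616,.002,.027,.531)"
```

```text
t 25.40 pos [0.615  0.005  0.0683] psi 0.536 q6 -0.71 tilt [-0.0005  0.0003] TURN 0.005 SHIFT [-3.1 -0.7 41.3]
```

Call:
drive_tool(
  deltas=[
    [[-2, 0, 5, 0, 0, 0.005], [-1, -0.5, 10, 0, 0, 0], [0, 0, 12, 0, 0, 0], [0, 0, 8, 0, 0, 0], [0, 0, 4, 0, 0, 0], [0, 0, 1, 0, 0, 0], [0, 0, 0, 0, 0, 0], [0, 0, 0, 0, 0, 0]],
  ],
)

```text
time: 26.07
position: [0.6166, 0.0007, 0.028]
tool_rot: [0.497, 0.868, 0.0, 0.0]
ft_force: [-1.1, -0.4, 0.1]
grip_width: 0.0868
grip_force: 0.0
```

```bash
python3 -c "
from h import *
go(.616,.002,.027,.531); print(sensors.get_obs()['ft_force'])"
```

```text
t 26.07 pos [0.6166 0.0007 0.028 ] psi 0.530 q6 -0.71 tilt [ 0.0001 -0.    ] TURN -0.001 SHIFT [1.4 0.1 1. ]
[-1.11975732 -0.37865675  0.14431326]
```

Call:
drive_tool(
  deltas=[
    [[1, 0, 1, 0, 0, 0], [0, 0, 0, 0, 0, 0], [0, 0, 0, 0, 0, 0], [0, 0, 0, 0, 0, 0], [0, 0, 0, 0, 0, 0], [0, 0, 0, 0, 0, 0], [0, 0, 0, 0, 0, 0], [0, 0, 0, 0, 0, 0]],
  ],
  gripper=0,
  squeeze=25,
)

```text
time: 26.73
position: [0.6163, 0.0016, 0.0272]
tool_rot: [0.497, 0.868, 0.0, 0.0]
ft_force: [-0.3, 0.1, 0.9]
grip_width: 0.0558
grip_force: 25.0
```

Call:
drive_tool(
  deltas=[
    [[0, 0, 0, 0, 0, 0], [0, 0, 0, 0, 0, 0], [0, 0, 0, 0, 0, 0]],
  ],
)

```text
time: 26.98
position: [0.6163, 0.0016, 0.0273]
tool_rot: [0.497, 0.868, 0.0, 0.0]
ft_force: [0.6, 1.3, 1.9]
grip_width: 0.056
grip_force: 25.0
```

```bash
python3 -c "
from h import *
go(.616,.002,.027,.531)"
```

```text
t 26.98 pos [0.6163 0.0016 0.0273] psi 0.530 q6 -0.71 tilt [ 0.0007 -0.    ] TURN -0.001 SHIFT [ 0.5 -0.1  0.3]
```

Call:
drive_tool(
  deltas=[
    [[0, 0, -4, 0, 0, 0], [0, 0, -8, 0, 0, 0], [0, 0, -15, 0, 0, 0], [0, 0, -20, 0, 0, 0], [0, 0, -25, 0, 0, 0], [0, 0, -20, 0, 0, -0.06], [0, 0, -10, 0, 0, -0.1], [0, 0, 0, 0, 0, -0.1]],
  ],
)

```text
time: 27.65
position: [0.6175, 0.0013, 0.1325]
tool_rot: [0.378, 0.926, 0.0, 0.003]
ft_force: [-0.1, -0.0, -1.5]
grip_width: 0.0558
grip_force: 25.0
```

Call:
drive_tool(
  deltas=[
    [[0, 0, 0, 0, 0, -0.11], [0, 0, 0, 0, 0, -0.11], [0, 0, 0, 0, 0, -0.11], [0, 0, 0, 0, 0, -0.11], [0, 0, 0, 0, 0, -0.11], [0, 0, 0, 0, 0, -0.11], [0, 0, 0, 0, 0, -0.11], [0, 0, 0, 0, 0, -0.11]],
  ],
)

```text
time: 28.32
position: [0.6154, 0.0017, 0.1293]
tool_rot: [-0.052, 0.999, 0.0, -0.0]
ft_force: [-0.5, 0.1, -1.7]
grip_width: 0.0557
grip_force: 25.0
```

Call:
drive_tool(
  deltas=[
    [[0, 0, 0, 0, 0, -0.11], [0, 0, 0, 0, 0, -0.06], [0, 0, 0, 0, 0, -0.038], [0, 0, 0, 0, 0, 0], [0, 0, 0, 0, 0, 0], [0, 0, 0, 0, 0, 0]],
  ],
)

```text
time: 28.82
position: [0.6157, 0.0017, 0.1292]
tool_rot: [-0.153, 0.988, 0.0, -0.0]
ft_force: [-0.4, 0.5, -1.3]
grip_width: 0.0558
grip_force: 25.0
```

```bash
python3 -c "
from h import *
go(.4413,-.2963,.12,1.878); t=eyes.camera('side'); cv2.imwrite('pics/s3.png',t['img'][...,::-1])"
```

```text
t 28.82 pos [0.6157 0.0017 0.1292] psi 1.877 q6 -2.06 tilt [-0.0003  0.    ] TURN -0.001 SHIFT [ 256.4 -231.3    9.3]
```

View pics/s3.png

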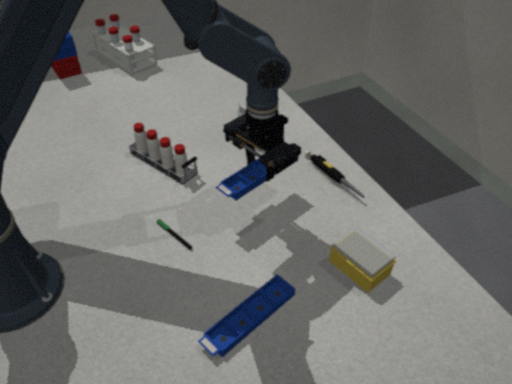

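The tray is held level at (247,178), parallel to the empty one at (250,315), and the four bottles stand in the rack. Carry it across.

Call:
drive_tool(
  deltas=[
    [[10, -9, 0, 0, 0, 0], [18, -16, 0, 0, 0, 0], [25, -23, 0, 0, 0, 0], [25, -23, 0, 0, 0, 0], [25, -23, 0, 0, 0, 0], [25, -23, 0, 0, 0, 0], [25, -23, 0, 0, 0, 0], [25, -22, 0, 0, 0, 0]],
  ],
)

```text
time: 29.53
position: [0.4937, -0.2085, 0.1292]
tool_rot: [-0.153, 0.988, -0.0, -0.0]
ft_force: [0.8, -0.1, -1.2]
grip_width: 0.0559
grip_force: 25.0
```

Call:
drive_tool(
  deltas=[
    [[25, -23, 0, 0, 0, 0], [25, -22, 0, 0, 0, 0], [18, -16, 0, 0, 0, 0], [10, -8, 0, 0, 0, 0], [0, 0, 0, 0, 0, 0], [0, 0, 0, 0, 0, 0], [0, 0, 0, 0, 0, 0]],
  ],
)

```text
time: 30.12
position: [0.4418, -0.2949, 0.129]
tool_rot: [-0.153, 0.988, 0.001, -0.0]
ft_force: [0.7, 0.8, -0.3]
grip_width: 0.0557
grip_force: 25.0
```

```bash
python3 -c "
from h import *
go(.4413,-.2963,.0515,1.878)"
```

```text
t 30.12 pos [ 0.4418 -0.2949  0.129 ] psi 1.878 q6 -2.68 tilt [-0.0003  0.001 ] TURN 0.000 SHIFT [ 0.9 -1.2 77.5]
```

Call:
drive_tool(
  deltas=[
    [[1, -1, 8, 0, 0, 0], [0, 0, 15, 0, 0, 0], [0, 0, 20, 0, 0, 0], [0, 0, 15, 0, 0, 0], [0, 0, 8, 0, 0, 0], [0, 0, 3, 0, 0, 0], [0, 0, 0, 0, 0, 0], [0, 0, 0, 0, 0, 0]],
  ],
)

```text
time: 30.78
position: [0.4417, -0.2971, 0.0603]
tool_rot: [-0.153, 0.988, -0.0, 0.0]
ft_force: [-0.2, 0.1, -1.8]
grip_width: 0.0556
grip_force: 25.0
```

```bash
python3 -c "
from h import *
go(.4413,-.2963,.0513,1.878); t=eyes.camera('side'); cv2.imwrite('pics/s4.png',cv2.resize(t['img'][220:370,170:330,::-1],None,fx=4,fy=4))"
```

```text
t 30.78 pos [ 0.4417 -0.2971  0.0603] psi 1.879 q6 -2.68 tilt [ 0.0004 -0.0004] TURN 0.001 SHIFT [0.1 0.8 9. ]
```

View pics/s4.png

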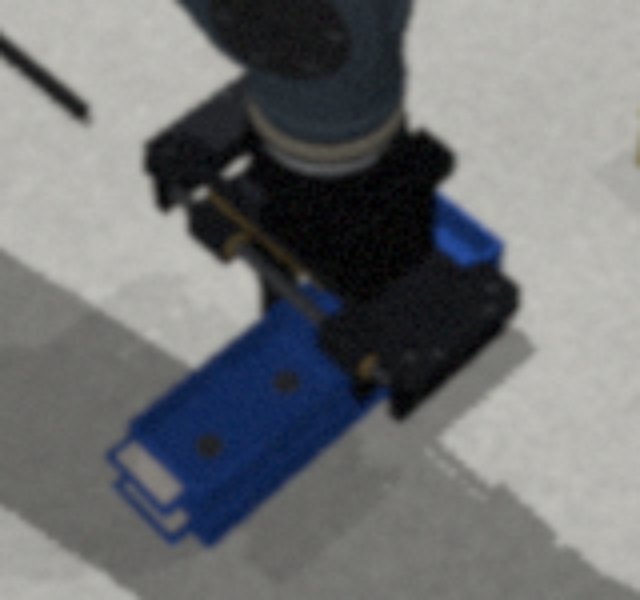

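The upper tray lies squarely over the lower one, its label ledge at (145,475) just above the lower ledge at (155,515). Lower the last 9 mm gently.

Call:
drive_tool(
  deltas=[
    [[0, 0.5, 2, 0, 0, 0], [0, 0, 2, 0, 0, 0], [0, 0, 1.5, 0, 0, 0], [0, 0, 1, 0, 0, 0], [0, 0, 1, 0, 0, 0], [0, 0, 0.5, 0, 0, 0], [0, 0, 0, 0, 0, 0], [0, 0, 0, 0, 0, 0]],
  ],
)

```text
time: 31.5
position: [0.441, -0.2967, 0.052]
tool_rot: [-0.153, 0.988, 0.0, -0.0]
ft_force: [-0.6, 0.3, -1.4]
grip_width: 0.0558
grip_force: 25.0
```

Call:
drive_tool(
  deltas=[
    [[0, 0, 0.5, 0, 0, 0], [0, 0, 0.5, 0, 0, 0], [0, 0, 0, 0, 0, 0], [0, 0, 0, 0, 0, 0]],
  ],
)

```text
time: 31.83
position: [0.4411, -0.2968, 0.0512]
tool_rot: [-0.153, 0.988, -0.0, 0.0]
ft_force: [-0.4, 0.6, 0.2]
grip_width: 0.0561
grip_force: 25.0
```

```bash
python3 -c "
from h import *
go(.4413,-.2963,.0513,1.878); print(sensors.get_obs()['ft_force'])"
```

```text
t 31.83 pos [ 0.4411 -0.2968  0.0512] psi 1.878 q6 -2.68 tilt [ 0.0002 -0.0002] TURN -0.000 SHIFT [-0.4  0.4 -0.1]
[-0.43503284  0.62172668  0.22566467]
```

Contact (the weight is off the wrist). Release, rise and move clear.

Call:
drive_tool(
  deltas=[
    [[0, 0, 0.5, 0, 0, 0], [0, 0, 0, 0, 0, 0], [0, 0, 0, 0, 0, 0], [0, 0, 0, 0, 0, 0]],
  ],
)

```text
time: 32.17
position: [0.4411, -0.2968, 0.0512]
tool_rot: [-0.153, 0.988, -0.0, 0.0]
ft_force: [-1.0, 0.1, 5.2]
grip_width: 0.0555
grip_force: 25.0
```

Call:
drive_tool(
  deltas=[
    [[0, 0, 0, 0, 0, 0], [0, 0, 0, 0, 0, 0], [0, 0, 0, 0, 0, 0], [0, 0, 0, 0, 0, 0], [0, 0, 0, 0, 0, 0], [0, 0, 0, 0, 0, 0], [0, 0, 0, 0, 0, 0], [0, 0, 0, 0, 0, 0]],
  ],
  gripper=100,
)

```text
time: 32.83
position: [0.441, -0.2967, 0.0505]
tool_rot: [-0.153, 0.988, 0.0, -0.0]
ft_force: [0.2, -0.5, -0.7]
grip_width: 0.0867
grip_force: 0.0
```

Call:
drive_tool(
  deltas=[
    [[0, 0, -5, 0, 0, 0], [0, 0, -15, 0, 0, 0], [0, 0, -25, 0, 0, 0], [0, 0, -30, 0, 0, 0], [0, 0, -30, 0, 0, 0], [0, 30, -30, 0, 0, 0], [0, 35, 0, 0, 0, 0], [0, 35, 0, 0, 0, 0]],
  ],
)

```text
time: 33.5
position: [0.4118, -0.2024, 0.1873]
tool_rot: [-0.152, 0.988, -0.002, 0.002]
ft_force: [-0.4, 0.3, -0.5]
grip_width: 0.0867
grip_force: 0.0
```

Call:
drive_tool(
  deltas=[
    [[0, 35, 0, 0, 0, 0], [0, 35, 0, 0, 0, 0], [0, 30, 0, 0, 0, 0], [0, 15, 0, 0, 0, 0], [0, 0, 0, 0, 0, 0], [0, 0, 0, 0, 0, 0]],
  ],
)

```text
time: 34.0
position: [0.3763, -0.092, 0.1855]
tool_rot: [-0.154, 0.988, -0.001, 0.0]
ft_force: [0.3, -0.8, -0.7]
grip_width: 0.087
grip_force: 0.0
```

```bash
python3 -c "
from h import *
np.set_printoptions(precision=1,suppress=True)
for n in('side','top'):
  k=eyes.camera(n)
  print(n,[plane(k,b[0],.0965)[0]*1e3 for b in blobs(masks(k)['red'],8) if b[0][1]>60])
  if n=='side': cv2.imwrite('pics/end.png',k['img'][...,::-1])"
```

```text
side [array([404.9, 341.1]), array([420.9, 295.4])]
top [array([472.6, 198.8]), array([447.8, 244.9]), array([426.5, 294.3]), array([404.3, 341.1])]
```

View pics/end.png

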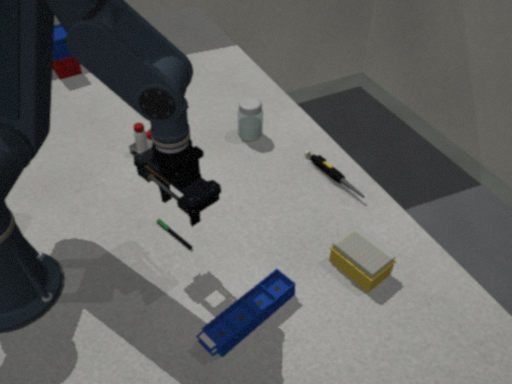

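The trays are stacked squarely at (248,312), all four caps are where they belong in the top view, the jar and tip box have not moved, and the arm is clear.

```bash
python3 -c "
from h import *
print(ticket.hand_in())"
```

```text
the job is handed in; nothing more can be done
None
```

I handed in the job: the three bottles stand in rack places 2–4 in tray order, the emptied tray is stacked squarely on the other, and the jar and tip box look unmoved; hand-in gave no verdict.

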